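Lock the push-and-turn cap on a sample canister

ROBOT

A 6-joint arm with a two-finger parallel gripper is mounted at the origin on the work surface. World frame = base frame: x ahead of the robot, y to its left, z up, the work surface at z = 0. Lengths are in m, angles in rad, forces in N, time in s.
With the tool pointing down it reaches from about 0.375 to 0.9 m from the base axis. Payload 3.1 kg.
Tool frame: the origin (TCP) lies at the very end of the fingers, on their centre line; the grasp point (between the pads) lies 19 mm behind it (grip_depth is the distance from the TCP to the grasp point, in m); z points along the fingers, y is the line along which they close (so a half turn about z gives the same grasp; the last joint's range is limited). The gripper opens to 85 mm and grips with 20 to 120 N. Pads are 22 mm wide; open, the fingers measure 114 mm over their backs; the gripper's body (76 mm by 85 mm) begins 54 mm behind the grasp point. The pads swing forward as they close: fully open they stand 13 mm farther back than shut.
Start: joints at [-1.506, 0.527, 1.433, -0, 1.181, -0.178], TCP at [0.15, -0.607, 0.21] pointing down, gripper open.
Joint ranges: [-3.08, 3.08], [-0.75, 2.2], [0.22, 2.44], [-1.43, 4.57], [0, 2.65], [-2.85, 2.85]. Speed limits (rad/s): [2.79, 2.79, 3.14, 3.14, 3.14, 3.14].

INTERFACE

Orientations are given as a unit quaternion [x, y, z, w].
In Python, from station import * gives the robot as it stands.
- The arm moves only by the tool apply_moves, never from a script. Its argument "plan" is a list of rows, each a list of 7 numbers: the shift along the tool's x, y, z in m, then the turn, a rotation vector about the tool's x, y, z in rad, then the gripper command: -1 is fully open, 1 is shut, values between are in proportion. In form: [[dx, dy, dz, wx, wy, wz, jaw], ...]. A call has 1 to 8 rows; each row shifts and turns the commanded pose from where the row before left it, along the tool's axes as they then stand; what a row does not reach is not made up. A row lasts 1/8 s, in which the tool goes at most 62.5 mm and 10.7 degrees, less where a joint would pass 70% of its speed; a pose out of reach is approached as far as the arm can. A call is refused whole if a number of a shift passes 0.0625 or a number of a turn 0.188, either way. A call with a gripper value outside its range is refused whole. The fingers move at their own pace and stop on an object; "force" is the grip in N (left out, the last holds). Time passes only in rows, so rows that do not move let the fingers close. It gives the time, the measured TCP pose, the force, the opening and the grip force at its end, in the units of the state.
- sense(): the state, without advancing time (a new reading comes with each control period).
- snapshot(name): name is "scene" or "top" or "wrist"; returns the picture (480x640x3 uint8, red, green, blue); there is no depth.
- calibration(name): a dict with "camera_matrix" (3x3 intrinsics, pixels), "R" (3x3) and "t" (3): a world point X has camera coordinates R X + t; the wrist camera has in their place "mount" (4x4, takes a point from camera to tool coordinates, whose origin is the TCP and whose axes are the flange's). Camera axes: x right, y down, z forward; pixel columns grow to the right and rows downward; lengths in m; the calibration is good to about 2 mm. A picture is of the moment at which its call begins: read the wrist's pose just before it. calibration takes no time and is no camera call.
- sign_off(): hands the job in; it is judged then, once.
The state is a dict: "t": time; "q": joint angles; "qd": joint speeds; "tau": joint torques, N m; "tcp_pos": TCP position; "tool_rot": TCP orientation; "force": force on the tool from outside, world axes, zero at the start; "ft_torque": the same for the moment, N m; "finger_gap": opening from 0.0 (shut) to 1.0 (fully open); "gripper_force": force on a finger pad.
Only numpy, scipy, OpenCV 4.12 (cv2) and the standard library are available. Lean on these libraries where they do the work, as an engineer would, in place of code of your own. Each camera call takes 0.05 s, during which the arm holds its last target. There are 200 camera calls.

TASK

Close the sample canister with its orange safety cap: set the cap over the neck, feel for the place where its inner lugs drop between the neck's ledges, press it down against the spring, turn it clockwise (seen from above) to the stop and let it rise so that it stays locked. Press gently rather than forcing it, let go of the cap, and leave the dropper bottle, tape roll and beaker where they stand.

Things in the scene. Friction and masses are not known exactly. Their poses are not given: they have to be found in the camera images.
- canister: White canister with orange band, bolted down by a 116 mm square, 14 mm thick aluminium plate. Origin: on the bench at its axis, z up; a red mark on the plate shows its +x. Body 80 mm diameter up to 70 mm height, then a white neck, 46 mm diameter, up to the rim at 95 mm. More than 60 N of contact force on it (pressing plus sideways on the lugs) counts as damage.
- rim (a point): Centre of the neck's rim, 95 mm above the canister's origin, axes as the canister's. Round the rim are 3 blue outward ledges (58 mm diameter over them, tops flush with the rim, 4 mm thick), each 90 deg long with 30 deg gaps between. The gaps are nominally at 0, 120 and 240 deg from +x, BUT the ledge ring is fitted up to 30 deg off either way: not measured, found by feel or sight; it holds firm.
- notch (a point): Height of the notch roofs, on the axis, 91 mm up. Clockwise (from above) from a gap, under each ledge come: a tooth 12 deg long reaching 7 mm below the rim, a notch 32 deg long with its roof 4 mm below the rim, then a solid stop. From a gap's centre a cap lug is at mid-notch after about 43 deg and at the stop after about 49 deg. Anticlockwise from a gap is blocked at once.
- spring (a point): Top centre of the grey spring plate in the canister's mouth when free, 13 mm above the rim; 32 mm diameter, 0.8 N/mm, can be pushed down level with the rim (about 10 N). This point does not follow the plate.
- cap: Loose orange cap, about 110 g, right way up on the bench. Origin: centre of its lower edge, z up. Skirt 71 mm outside and 64 mm inside diameter, 17 mm deep inside, under a 4 mm top plate (top at 21 mm). Three white lugs inside the skirt at 0, 120, 240 deg from its +x (white ticks on the plate), 9 mm (20 deg) wide, reaching in to 51 mm diameter, 3 to 7 mm above the lower edge.
- wing (a point): Middle of the cap's wing grip, 38 mm above the cap's origin, axes as the cap's. The wing runs along x: 46 mm long, 18 mm wide (along y), from 21 to 55 mm above the cap's lower edge; pinch it from above across y.
- seat (a point): Where the cap's origin is when locked, 84 mm above the canister's origin. Other heights of the cap's origin: 92 mm with its lugs lying on the ledges (spring not yet touched); 91 mm spring touched, lugs in the gaps; about 89 mm resting loose on the spring; below 81 mm the lugs pass under the teeth; 78 mm fully down on the rim (hard stop).
- dropper: White dropper bottle with green cap, 36 mm diameter, 75 mm tall, loose; origin at the centre of its underside. Bystander.
- tape: Roll of paper tape lying flat, 90 mm outside diameter, 24 mm high, loose; origin at the centre of its underside. Bystander.
- beaker: Clear plastic beaker, 64 mm diameter, 70 mm tall, loose, open upwards; origin at the centre of its underside. Bystander.
Mind the look-alikes: they are no part of the job. What is meant by the cap is not black or green, and is the larger of those in its own colour.

How it is judged:
On the way, in this order (a step that is already met when the one before it is completed fails the run):
1. the cap sits over the neck, its lower edge below the rim (horizontal distance between cap and canister below 0.004 m and z of cap in the frame of canister below 0.0945 m), for 0.1 s.
2. the cap is pressed down so that its lugs pass below the teeth (horizontal distance between cap and canister below 0.004 m and z of cap in the frame of canister below 0.0815 m), for 0.1 s.
At the end, for the whole second after the job is handed in: The cap is locked on the canister: on its axis within 4 mm, upright within 4 degrees, its origin 82.5 to 86 mm above the canister's foot (lugs in the notches under the ledges, neither loose on the spring nor stuck below a tooth), at rest and released (horizontal distance between cap and canister below 0.004 m and z of cap in the frame of canister between 0.0825 and 0.086 m and angle between cap's own z axis and vertical below 0.07 rad and linear speed of cap below 0.01 m/s and contact force between the fingers and cap below 0.1 N); the robot touches nothing.
It fails at once if the canister is pressed or knocked with more than 60 N (contact force between anything else and canister above 60 N).
It fails at once if a bystander (dropper bottle, tape roll, beaker) is moved more than 20 mm (distance of any of dropper, tape, beaker from where it was at the start of the episode above 0.02 m).
It fails at once if the dropper bottle or the beaker is tipped over (angle between any of dropper, beaker's own z axis and vertical above 0.4 rad).
It also fails if it takes over 72 s, if anything falls off the work surface, if the arm or the gripper's body presses on something with over 40 N, if the wrist force passes 120 N, or if a joint passes its speed limit or range.

## Working session

There is one attempt and no reset: what is moved stays moved. The work goes in short steps, Python scripts to look and compute and a tool call to move; the robot and the scene stay as the last step left them, time stands still between calls to the robot, and variables do not carry over. Pictures are saved under pics/ and viewed, at most 10 in all, crops included, and the job is handed in when it is done.

Besides the shell and the picture viewer there is one more tool, called after "Call:" as name([rows], argument=value, ...), one row to a line, values as JSON. apply_moves: Moves the arm, as the interface text tells. Its arguments: {"type":"object","properties":{"plan":{"type":"array"},"force":{"type":"number"}},"required":["plan"]}

```bash
mkdir -p pics; ls; python3 - <<'E'
from station import *
import cv2,numpy as np
for n in("scene","top"):
    cv2.imwrite(f"pics/{n}0.png",snapshot(n)[:,:,::-1]); c=calibration(n); print(n,c)
print(calibration("wrist")); print(sense())
E
```

```text
pics
scene {'camera_matrix': array([[583.71700796,   0.        , 320.91681743],
       [  0.        , 583.71700796, 242.75026882],
       [  0.        ,   0.        ,   1.        ]]), 'R': array([[-0.089461  ,  0.99593255, -0.01072788],
       [ 0.65626331,  0.05084063, -0.75281718],
       [-0.74920972, -0.07438809, -0.65814224]]), 't': array([ 0.14860283, -0.2889078 ,  1.4309946 ])}
top {'camera_matrix': array([[457.62313409,   0.        , 309.63613215],
       [  0.        , 457.62313409, 244.9348799 ],
       [  0.        ,   0.        ,   1.        ]]), 'R': array([[-0.0191135 , -0.99977842,  0.00881966],
       [-0.98132183,  0.0170703 , -0.19161436],
       [ 0.19142135, -0.01231735, -0.98143066]]), 't': array([-0.08445776,  0.55827484,  0.7314104 ])}
{'camera_matrix': array([[332.72989673,   0.        , 324.80776285],
       [  0.        , 332.72989673, 237.53478051],
       [  0.        ,   0.        ,   1.        ]]), 'mount': array([[ 1.79489803e-05, -9.55972170e-01, -2.93457339e-01,
         7.47021896e-02],
       [ 9.99999761e-01,  2.19769873e-04, -6.54762653e-04,
     
[... 197 characters left out ...]
: 0.1, 'q': array([-1.50651789e+00,  5.28390442e-01,  1.43376066e+00, -1.72835661e-05,
        1.18138329e+00, -1.78535763e-01]), 'qd': array([ 7.00010752e-05, -2.09816405e-03, -2.70146659e-03, -4.18883030e-04,
        6.70428967e-04, -3.92455131e-04]), 'tau': array([-4.04738093e-04, -4.43306422e+01, -1.78586179e+01, -2.53362914e-04,
        3.88553031e-03,  1.85408953e-05]), 'tcp_pos': array([ 0.15023005, -0.60598385,  0.20952521]), 'tool_rot': array([ 9.92638340e-01,  1.21112276e-01,  4.74557157e-05, -9.69741352e-04]), 'force': array([ 0.28535287, -0.18496351,  0.39351571]), 'ft_torque': array([-0.05414024, -0.0336234 , -0.0643338 ]), 'gripper_force': 0.0, 'finger_gap': 1.0035230999253584}
```

View pics/top0.png

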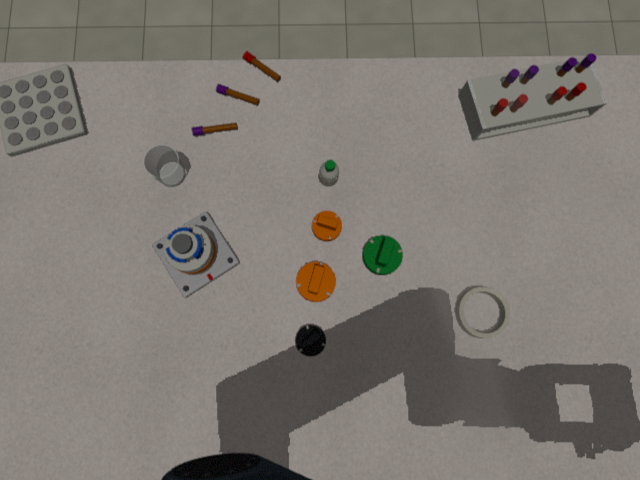

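View pics/scene0.png

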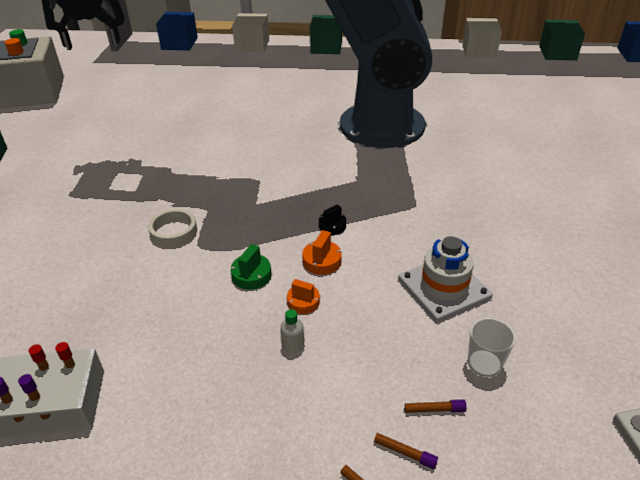

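The top view shows the large orange cap at (316,281) and the canister at about (193,248) with its red mark at (211,278). The small orange cap (327,225), green cap (383,255) and black cap (310,340) are decoys. The scene view agrees with this.

```bash
cat > h.py <<'E'
from station import *
import cv2,numpy as np
from scipy.spatial.transform import Rotation as Ro
def cam(n,st=None):
    c=calibration(n);K=c["camera_matrix"]
    if n!="wrist": return K,c["R"],c["t"]
    T=np.eye(4);T[:3,:3]=Ro.from_quat(st["tool_rot"]).as_matrix();T[:3,3]=st["tcp_pos"]
    M=np.linalg.inv(T@c["mount"]);return K,M[:3,:3],M[:3,3]
def ray(C,uv,z):
    K,R,t=C;uv=np.atleast_2d(np.asarray(uv,float))
    d=np.c_[uv,np.ones(len(uv))]@np.linalg.inv(K).T@R;o=-R.T@t
    return o+d*((z-o[2])/d[:,2])[:,None]
def proj(C,X):
    K,R,t=C;p=(np.atleast_2d(X)@R.T+t)@K.T;return p[:,:2]/p[:,2:]
def hsv(im,lo,hi): return cv2.inRange(cv2.cvtColor(im,cv2.COLOR_RGB2HSV),lo,hi)
def blobs(m,amin=20):
    n,l,s,c=cv2.connectedComponentsWithStats(m);return [(l==i,s[i],c[i]) for i in range(1,n) if s[i][4]>=amin]
def circ(P):
    A=np.c_[2*P[:,:2],np.ones(len(P))];s=np.linalg.lstsq(A,(P[:,:2]**2).sum(1),rcond=None)[0]
    return s[:2],np.sqrt(s[2]+s[:2]@s[:2])
E
python3 - <<'E'
from h import *
im=cv2.cvtColor(cv2.imread("pics/top0.png"),cv2.COLOR_BGR2RGB);C=cam("top")
for nm,lo,hi,z in(("orange",(5,150,100),(20,255,255),.021),("blue",(100,120,80),(125,255,255),.095),("red",(0,150,80),(4,255,255),.014)):
    for m,s,c in blobs(hsv(im,lo,hi),8): print(nm,s,c.round(1),ray(C,c,z).round(4))
    
cr=lambda x,y,r:cv2.resize(im[y-r:y+r,x-r:x+r],(400,400),interpolation=cv2.INTER_CUBIC)
cv2.imwrite("pics/c1.png",np.hstack([cr(316,275,32),cr(193,250,50)])[:,:,::-1])
print("reach",cam("top")[1].T@-cam("top")[2])
E
```

```text
orange [312 211  30  29 628] [326.5 225.1] [[ 0.5991 -0.1263  0.021 ]]
orange [ 296  261   40   41 1194] [315.5 281.2] [[ 0.4979 -0.1041  0.021 ]]
blue [168 228  22  11  67] [177.7 231.4] [[0.575  0.1207 0.095 ]]
blue [193 234   8  24  84] [197.4 245.6] [[0.5507 0.088  0.095 ]]
blue [166 248  19  14  75] [173.9 256.1] [[0.5342 0.1253 0.095 ]]
red [243  52  11  10  66] [247.5  56.2] [[0.944  0.0195 0.014 ]]
red [577  83   9   8  57] [581.1  86.4] [[ 0.8701 -0.6302  0.014 ]]
red [558  87   9   9  60] [561.9  90.6] [[ 0.8617 -0.5916  0.014 ]]
red [519  95   9   8  56] [522.8  98.4] [[ 0.8464 -0.5133  0.014 ]]
red [499  99   9   9  59] [503.1 102.5] [[ 0.8383 -0.4742  0.014 ]]
red [208 274   5   6  17] [209.8 276.6] [[0.5101 0.0836 0.014 ]]
reach [ 0.40622544 -0.08495993  0.82554696]
```

View pics/c1.png

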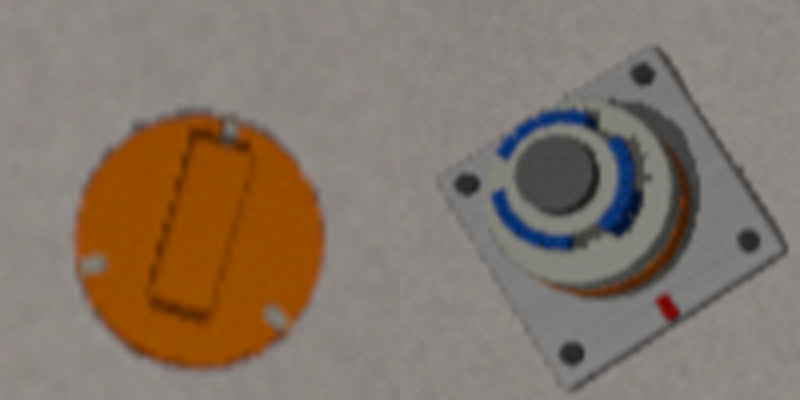

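The crop shows the cap ticks at crop pixels (230,128), (92,264) and (275,318). The wing runs from (220,140) to (180,310). The canister ring has gaps near (499,173), (600,125) and (587,241).

```bash
python3 - <<'E'
from h import *
im=cv2.cvtColor(cv2.imread("pics/top0.png"),cv2.COLOR_BGR2RGB);C=cam("top")
tk=ray(C,np.array([(230,128),(92,264),(275,318)])/6.25-.5+[284,243],.021)
c,r=circ(tk);print("cap",c,r,np.degrees(np.arctan2(*(tk[:,:2]-c).T[::-1])).round(1))
ms=[m for m,s,_ in blobs(hsv(im,(100,120,80),(125,255,255)))]
P=np.vstack([np.argwhere(m)[:,::-1] for m in ms]);Q=ray(C,P,.095)
mk=ray(C,(209.8,276.6),.014)[0]
hs=np.array([ray(C,np.array(p)/4-.5+[143-100,200],.014)[0] for p in((642,74),(467,184),(571,353),(748,240))])
can=hs[:,:2].mean(0);print("can holes",can,np.linalg.norm(hs[:,:2]-can,axis=1),"mark az",np.degrees(np.arctan2(*(mk[:2]-can)[::-1])))
h=cv2.convexHull(P.astype(np.int32))[:,0]
print("ring",circ(ray(C,h,.095)))
for p in((499,173),(600,125),(587,241)):
    g=ray(C,np.array(p)/4-.5+[43,200],.095)[0,:2]-can;print(np.linalg.norm(g),np.degrees(np.arctan2(g[1],g[0])))
s=sense();R=Ro.from_quat(s["tool_rot"]).as_matrix();print(R.round(3))
print("shift to see can",R.T@(np.r_[can,.3]-s["tcp_pos"]),"cap",R.T@(np.r_[c,.2]-s["tcp_pos"]))
E
```

```text
cap [ 0.49991956 -0.10418672] 0.03158357516871137 [ -16.9  104.4 -139.4]
can holes [0.55441754 0.11241159] [0.06505691 0.06478799 0.06483794 0.06491095] mark az -146.89502268844797
ring (array([0.5534511 , 0.11124806]), np.float64(0.02830411298346285))
0.02461519922446898 85.50160555057143
0.026429552961282174 -36.60930339585737
0.029225096671038144 -155.83778918091963
[[ 0.971  0.24  -0.   ]
 [ 0.24  -0.971  0.002]
 [ 0.    -0.002 -1.   ]]
shift to see can [ 0.5650918  -0.60030868 -0.08914017] cap [ 0.4600805  -0.4029772   0.01044782]
```

Call:
apply_moves([
  [0.0353, -0.0375, -0.005, 0, 0, 0, -1],
  [0.0353, -0.0375, -0.005, 0, 0, 0, -1],
  [0.0353, -0.0375, -0.005, 0, 0, 0, -1],
  [0.0353, -0.0375, -0.005, 0, 0, 0, -1],
  [0.0353, -0.0375, -0.005, 0, 0, 0, -1],
  [0.0353, -0.0375, -0.005, 0, 0, 0, -1],
  [0.0353, -0.0375, -0.005, 0, 0, 0, -1],
  [0.0353, -0.0375, -0.005, 0, 0, 0, -1],
])

```text
t: 1.1
tcp_pos: [0.3527, -0.2459, 0.2504]
tool_rot: [0.993, 0.121, -0.0, -0.0]
force: [-0.7, 0.5, 0.2]
finger_gap: 0.999
gripper_force: 0.0
```

Call:
apply_moves([
  [0.0353, -0.0375, 0, 0, 0, 0, -1],
  [0.0353, -0.0375, 0, 0, 0, 0, -1],
  [0.0353, -0.0375, 0, 0, 0, 0, -1],
  [0.0353, -0.0375, 0, 0, 0, 0, -1],
  [0.0353, -0.0375, 0, 0, 0, 0, -1],
  [0.0353, -0.0375, 0, 0, 0, 0, -1],
  [0.0353, -0.0375, 0, 0, 0, 0, -1],
  [0.0353, -0.0375, 0, 0, 0, 0, -1],
])

```text
t: 2.1
tcp_pos: [0.5546, 0.1132, 0.25]
tool_rot: [0.993, 0.121, -0.0, 0.0]
force: [0.9, -1.1, 0.3]
finger_gap: 0.998
gripper_force: 0.0
```

Call:
apply_moves([
  [0, 0, 0, 0, 0, 0, -1],
  [0, 0, 0, 0, 0, 0, -1],
])

```text
t: 2.35
tcp_pos: [0.5534, 0.1113, 0.2498]
tool_rot: [0.993, 0.121, -0.001, 0.0]
force: [0.3, -1.0, 0.1]
finger_gap: 0.999
gripper_force: 0.0
```

```bash
python3 - <<'E'
from h import *
s=sense();im=snapshot("wrist");cv2.imwrite("pics/w1.png",im[:,:,::-1]);C=cam("wrist",s)
np.savez("w1.npz",p=s["tcp_pos"],q=s["tool_rot"]);print(s["tcp_pos"],s["t"])
c0=np.array([.554,.112])
m=hsv(im,(100,120,60),(125,255,255));P=np.argwhere(m)[:,::-1]
h=cv2.convexHull(P.astype(np.int32))[:,0];print("ring",circ(ray(C,h,.095)))
c=circ(ray(C,h,.095))[0]
Q=ray(C,P,.095)[:,:2]-c;r=np.linalg.norm(Q,axis=1);a=np.degrees(np.arctan2(Q[:,1],Q[:,0]))
k=(r>.0245)&(r<.0285);print(len(P),"occupied az",''.join('#' if x else '.' for x in np.histogram(a[k],np.arange(-180,181,2))[0]>0))
for m,sx,cc in blobs(hsv(im,(0,150,80),(4,255,255)),8): print("red",sx,ray(C,cc,.014))
E
```

```text
[0.55336844 0.11132522 0.2497639 ] 2.35
ring (array([0.55473679, 0.11148297]), np.float64(0.02857703781905523))
630 occupied az ####................#############################################...............#############################################............###########################################
```

View pics/w1.png

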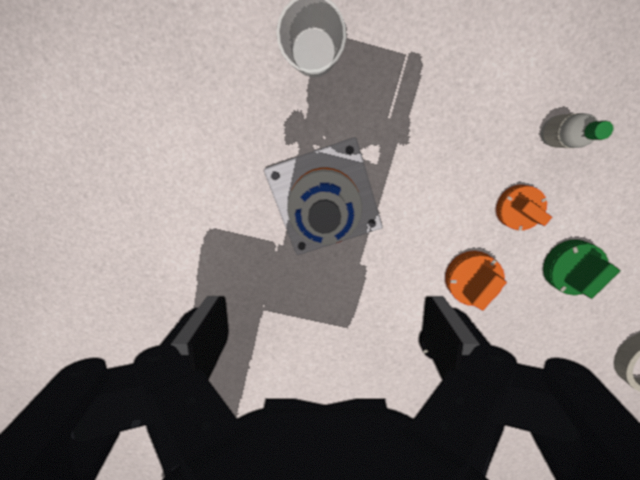

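The wrist view shows the ring centred near (324,213). It agrees with the top view: centre about (0.5545, 0.1116), gaps at about -156/-36/84°. Next is the cap: translate, then turn the tool along the wing.

Call:
apply_moves([
  [-0.0261, 0.0491, 0, 0, 0, 0, -0.2],
  [-0.0261, 0.0491, 0, 0, 0, 0, -0.2],
  [-0.0261, 0.0491, 0, 0, 0, 0, -0.2],
  [-0.0261, 0.0491, 0, 0, 0, 0, -0.2],
  [0, 0, 0, 0, 0, -0.1855, -0.2],
  [0, 0, 0, 0, 0, -0.1855, -0.2],
  [0, 0, 0, 0, 0, -0.1855, -0.2],
  [0, 0, 0, 0, 0, -0.1855, -0.2],
])

```text
t: 3.4
tcp_pos: [0.4988, -0.1055, 0.2505]
tool_rot: [0.88, 0.474, -0.0, -0.0]
force: [0.1, 0.4, 0.3]
finger_gap: 0.598
gripper_force: 0.0
```

Call:
apply_moves([
  [0, 0, 0, 0, 0, -0.1855, -0.2],
  [0, 0, 0, 0, 0, -0.1855, -0.2],
  [0, 0, 0, 0, 0, -0.1855, -0.2],
  [0, 0, 0, 0, 0, -0.1855, -0.2],
  [0, 0, 0, 0, 0, -0.1855, -0.2],
  [0, 0, 0, 0, 0, -0.1855, -0.2],
  [0, 0, 0, 0, 0, -0.1855, -0.2],
  [0, 0, 0, 0, 0, -0.1855, -0.2],
])

```text
t: 4.4
tcp_pos: [0.4988, -0.1053, 0.2505]
tool_rot: [0.328, 0.945, -0.0, -0.0]
force: [-0.1, 0.2, 0.7]
finger_gap: 0.601
gripper_force: 0.0
```

Call:
apply_moves([
  [0, 0, 0, 0, 0, -0.1855, -0.2],
  [0, 0, 0, 0, 0, -0.1855, -0.2],
  [0, 0, 0, 0, 0, 0, -0.2],
  [0, 0, 0, 0, 0, 0, -0.2],
])

```text
t: 4.9
tcp_pos: [0.4995, -0.1048, 0.2505]
tool_rot: [0.152, 0.988, -0.0, -0.0]
force: [0.4, 0.3, 0.1]
finger_gap: 0.6
gripper_force: 0.0
```

```bash
python3 - <<'E'
from h import *
s=sense();im=snapshot("wrist");C=cam("wrist",s)
print(s["tcp_pos"],Ro.from_quat(s["tool_rot"]).as_matrix()[:,0],s["q"],s["finger_gap"])
u,v=proj(C,[.4999,-.1042,.021])[0].astype(int);print(u,v)
cv2.imwrite("pics/w2.png",cv2.resize(im[max(v-90,0):v+90,u-120:u+120],None,fx=3,fy=3,interpolation=cv2.INTER_CUBIC)[:,:,::-1])
np.savez("w2.npz",p=s["tcp_pos"],q=s["tool_rot"],o=[u-120,max(v-90,0)])
b=max(blobs(hsv(im,(5,150,60),(20,255,255))),key=lambda b:b[1][4]);print(b[1])
E
```

```text
[ 0.499532   -0.10477456  0.25048021] [-9.53615918e-01  3.01025962e-01  2.26004556e-04] [-4.25914751e-01  3.23460261e-01  1.66644814e+00 -1.05081747e-04
  1.15190031e+00 -1.69089999e+00] 0.599504057214094
325 201
[ 297  170   57   58 2548]
```

View pics/w2.png

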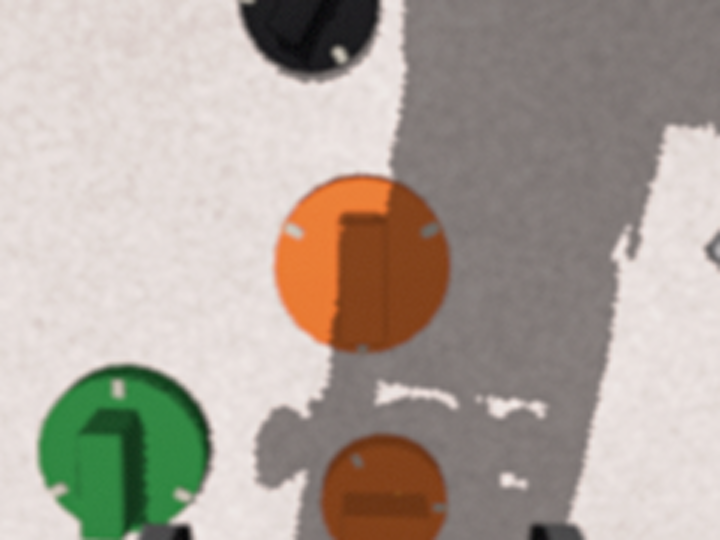

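The crop shows the cap at (362,264), with ticks at (293,231), (429,231) and (362,349). The wing runs vertically, which lines up with tool x.

```bash
python3 - <<'E'
from h import *
d=np.load("w2.npz");C=cam("wrist",{"tcp_pos":d["p"],"tool_rot":d["q"]})
tk=ray(C,np.array([(293,231),(429,231),(362,349)])/3-.33+d["o"],.021)
c,r=circ(tk);print(c,r,np.degrees(np.arctan2(*(tk[:,:2]-c).T[::-1])))
th=np.radians(np.arange(0,360,30));E=np.c_[362+88*np.cos(th),264+88*np.sin(th)]
print("disc",circ(ray(C,E/3-.33+d["o"],.019)))
s=sense();R=Ro.from_quat(s["tool_rot"]).as_matrix();print("tool",R.T@(np.r_[c,.026]-s["tcp_pos"]),np.degrees(np.arctan2(R[1,0],R[0,0])))
E
```

```text
[ 0.49988078 -0.10541136] 0.03144594702466046 [-139.31694998  104.28131044  -16.76147757]
disc (array([ 0.49790326, -0.10436514]), np.float64(0.03528317786074508))
tool [-0.00042266 -0.00068647  0.22448927] 162.5305415176081
```

Call:
apply_moves([
  [0, 0, 0.05, 0, 0, 0, -0.2],
  [0, 0, 0.05, 0, 0, 0, -0.2],
  [0, 0, 0.05, 0, 0, 0, -0.2],
  [0, 0, 0.035, 0, 0, 0, -0.2],
  [0, 0, 0.025, 0, 0, 0, -0.2],
  [0, 0, 0.0135, 0, 0, 0, -0.2],
  [0, 0, 0, 0, 0, 0, -0.2],
])

```text
t: 5.82
tcp_pos: [0.4998, -0.1042, 0.0264]
tool_rot: [0.151, 0.989, 0.0, -0.001]
force: [-0.6, -0.2, 0.7]
finger_gap: 0.597
gripper_force: 0.0
```

Call:
apply_moves([
  [0, 0, 0, 0, 0, 0, 1],
  [0, 0, 0, 0, 0, 0, 1],
  [0, 0, 0, 0, 0, 0, 1],
  [0, 0, 0, 0, 0, 0, 1],
  [0, 0, 0, 0, 0, 0, 1],
  [0, 0, 0, 0, 0, 0, 1],
], force=50)

```text
t: 6.58
tcp_pos: [0.501, -0.1046, 0.0282]
tool_rot: [0.15, 0.989, -0.0, 0.001]
force: [-1.6, -0.1, 7.2]
finger_gap: 0.192
gripper_force: 49.3
```

Call:
apply_moves([
  [0, 0, -0.02, 0, 0, 0, 1],
  [0, 0, -0.04, 0, 0, 0, 1],
  [0, 0, -0.04, 0, 0, 0, 1],
  [0, 0, -0.04, 0, 0, 0, 1],
  [0, 0, 0, 0, 0, 0, 1],
  [0, 0, 0, 0, 0, 0, 1],
])

```text
t: 7.32
tcp_pos: [0.4993, -0.1038, 0.1663]
tool_rot: [0.15, 0.989, 0.0, -0.001]
force: [0.5, -0.6, -1.8]
finger_gap: 0.192
gripper_force: 49.2
```

```bash
python3 - <<'E'
from h import *
s=sense();print(s["tcp_pos"],s["force"],s["finger_gap"],s["gripper_force"])
a=snapshot("scene");b=snapshot("wrist");C=cam("scene");u,v=proj(C,s["tcp_pos"])[0].astype(int);print(u,v)
x=cv2.resize(a[v-50:v+50,u-50:u+50],(400,400),interpolation=cv2.INTER_CUBIC);y=cv2.resize(b[90:480,125:515],(400,400))
cv2.imwrite("pics/h1.png",np.hstack([x,y])[:,:,::-1])
np.savez("h1.npz",p=s["tcp_pos"],q=s["tool_rot"],o=[u-50,v-50])
E
```

```text
[ 0.49925487 -0.10376533  0.16634198] [ 0.47890208 -0.60774179 -1.7512743 ] 0.19187099712202954 49.240697622299194
320 186
```

View pics/h1.png

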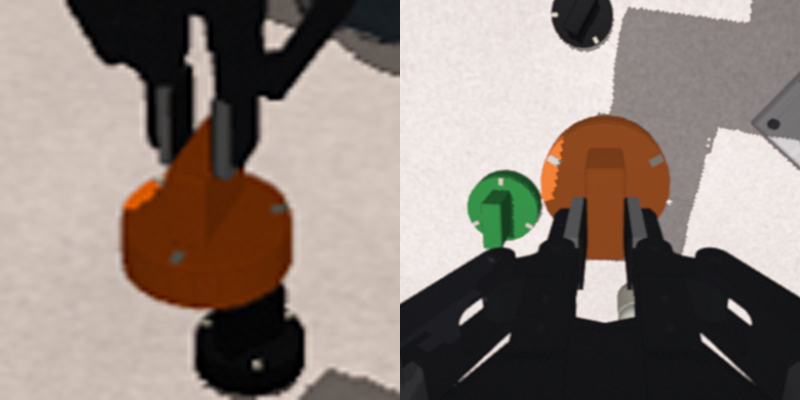

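The cap is held upright. In the wrist crop the two front ticks are at (553,160) and (655,160).

```bash
python3 - <<'E'
from h import *
d=np.load("h1.npz");S={"tcp_pos":d["p"],"tool_rot":d["q"]};C=cam("wrist",S);R=Ro.from_quat(d["q"]).as_matrix()
uv=lambda p:(np.array(p,float)-[400,0])*390/400+[125,90]
for dz in(.005,.0075):
    z=d["p"][2]-dz
    t=(ray(C,uv([(553,160),(655,160)]),z)-d["p"])@R;m=t.mean(0);print("ticks",t.round(4),"centre",m-[.0157,0,0],"sep",np.linalg.norm(t[0]-t[1]),"want .0544",'yaw err',np.degrees(np.arctan2(t[0][0]-t[1][0],t[0][1]-t[1][1])))
# scene tick + tick height: triangulate left-behind ticks
Cs=cam("scene")
print("scene pred ticks",[((proj(Cs,d["p"]+R@np.array([.0315*np.cos(a),.0315*np.sin(a),.0065]))[0]-d["o"])*4).round() for a in np.radians([60,-60,180])])
print(np.degrees(np.arctan2(R[1,0],R[0,0])), R[:,1])
E
```

```text
ticks [[ 0.0182 -0.0277  0.005 ]
 [ 0.0182  0.0252  0.005 ]] centre [ 0.00246398 -0.00120996  0.00502589] sep 0.052891778247291826 want .0544 yaw err 179.99660745419345
ticks [[ 0.0173 -0.0281  0.0075]
 [ 0.0173  0.0256  0.0075]] centre [ 0.00163321 -0.001217    0.0075247 ] sep 0.053678589377693445 want .0544 yaw err 179.99660745419342
scene pred ticks [array([277., 209.]), array([155., 181.]), array([171., 259.])]
162.7069647197911 [2.97259073e-01 9.54796840e-01 1.93217444e-04]
```

Call:
apply_moves([
  [0, 0, -0.01, 0, 0, 0.163, 1],
  [0, 0, 0, 0, 0, 0.163, 1],
  [0.0162, 0.0413, 0, 0, 0, 0, 1],
  [0.0162, 0.0413, 0, 0, 0, 0, 1],
  [0.0162, 0.0413, 0, 0, 0, 0, 1],
  [0.0162, 0.0413, 0, 0, 0, 0, 1],
  [0.0162, 0.0413, 0, 0, 0, 0, 1],
  [0, 0, 0, 0, 0, 0, 1],
])

```text
t: 8.43
tcp_pos: [0.5553, 0.1133, 0.1751]
tool_rot: [0.307, 0.952, -0.0, -0.001]
force: [-0.4, 0.1, -1.4]
finger_gap: 0.189
gripper_force: 49.4
```

Call:
apply_moves([
  [0, 0, 0, 0, 0, 0, 1],
  [0, 0, 0, 0, 0, 0, 1],
  [0, 0, 0, 0, 0, 0, 1],
])

```text
t: 8.8
tcp_pos: [0.5557, 0.1094, 0.1767]
tool_rot: [0.31, 0.951, -0.0, -0.0]
force: [0.7, -0.2, -1.8]
finger_gap: 0.187
gripper_force: 49.4
```

```bash
python3 - <<'E'
from h import *
s=sense();R=Ro.from_quat(s["tool_rot"]).as_matrix();print(s["tcp_pos"],s["force"],np.degrees(np.arctan2(R[1,0],R[0,0])),s["t"],s["q"])
print("to go tool",R.T@(np.r_[.5545,.1116,.16]-s["tcp_pos"]))
C=cam("top");a=snapshot("top");u,v=proj(C,s["tcp_pos"])[0].astype(int)
C2=cam("scene");b=snapshot("scene");u2,v2=proj(C2,s["tcp_pos"])[0].astype(int);print(u,v,u2,v2)
cr=lambda im,x,y,r:cv2.resize(im[y-r:y+r,x-r:x+r],(400,400),interpolation=cv2.INTER_CUBIC)
cv2.imwrite("pics/h2.png",np.hstack([cr(a,u,v,50),cr(b,u2,v2+15,50)])[:,:,::-1])
E
```

```text
[0.55566207 0.10943191 0.17673194] [ 0.70037733 -0.22352626 -1.75927762] 143.93035770422912 8.8 [-2.76921312e-03  4.91112252e-01  1.61651643e+00 -1.09025802e-04
  1.03458145e+00 -9.43975891e-01]
to go tool [0.00220836 0.00107561 0.01673245]
169 231 455 208
```

View pics/h2.png

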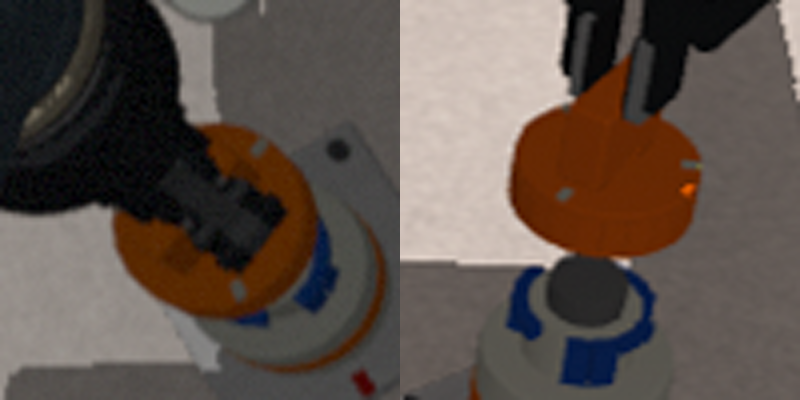

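The top crop shows the visible cap ticks at (260,146) and (238,290). In the scene crop they are at (565,195) and (692,165). The cap is above the neck and level.

```bash
python3 - <<'E'
from h import *
s=sense();z=s["tcp_pos"][2]-.0068;C=cam("top");S=cam("scene")
A=ray(C,np.array([(260,146),(238,290)])/4-.4+[119,181],z)[:,:2]
B=ray(S,np.array([(165,195),(292,165)])/4-.4+[405,173],z)[:,:2]
def cen(P):
    m=P.mean(0);d=P[0]-P[1];L=np.linalg.norm(d);n=np.array([d[1],-d[0]])/L  # normal
    return m,L,n
for P in(A,B):
    m,L,n=cen(P);print(P.round(4),"sep",L,"c",m+.0157*n,m-.0157*n,"n az",np.degrees(np.arctan2(n[1],n[0])))
print(s["tcp_pos"])
E
```

```text
[[0.5791 0.0917]
 [0.5253 0.0978]] sep 0.05409735551614028 c [0.55039792 0.07914008] [0.55396868 0.11033639] n az -96.52971946029314
[[0.5791 0.0934]
 [0.5571 0.1428]] sep 0.0541054649052292 c [0.55378166 0.11170634] [0.58247161 0.12446749] n az -156.0207309711401
[0.55585701 0.10968129 0.17694894]
```

Call:
apply_moves([
  [0, 0.0005, 0.02, 0, 0, 0, 1],
  [0, 0, 0.015, 0, 0, 0, 1],
  [0, 0, 0.01, 0, 0, 0, 1],
  [0, 0, 0.003, 0, 0, 0, 1],
  [0, 0, 0, 0, 0, 0, 1],
])

```text
t: 9.52
tcp_pos: [0.5563, 0.1109, 0.1289]
tool_rot: [0.309, 0.951, 0.0, -0.0]
force: [-0.1, -0.2, -1.4]
finger_gap: 0.186
gripper_force: 49.4
```

Call:
apply_moves([
  [0, 0, 0.002, 0, 0, 0, 1],
  [0, 0, 0.002, 0, 0, 0, 1],
  [0, 0, 0.001, 0, 0, 0, 1],
  [0, 0, 0, 0, 0, 0, 1],
])

```text
t: 10.02
tcp_pos: [0.5562, 0.1109, 0.1239]
tool_rot: [0.309, 0.951, 0.0, 0.0]
force: [-0.0, 0.1, -1.9]
finger_gap: 0.182
gripper_force: 49.4
```

Call:
apply_moves([
  [0, 0, 0.002, 0, 0, 0, 1],
  [0, 0, 0.002, 0, 0, 0, 1],
  [0, 0, 0, 0, 0, 0, 1],
  [0, 0, 0, 0, 0, 0, 1],
])

```text
t: 10.52
tcp_pos: [0.5562, 0.1109, 0.1199]
tool_rot: [0.309, 0.951, 0.0, -0.0]
force: [-1.1, 0.0, -2.4]
finger_gap: 0.187
gripper_force: 49.4
```

Call:
apply_moves([
  [0, 0, 0.001, 0, 0, 0, 1],
  [0, 0, 0.001, 0, 0, 0, 1],
  [0, 0, 0, 0, 0, 0, 1],
])

```text
t: 10.9
tcp_pos: [0.5563, 0.1109, 0.118]
tool_rot: [0.309, 0.951, 0.0, 0.0]
force: [0.5, -0.8, -0.2]
finger_gap: 0.189
gripper_force: 49.5
```

Call:
apply_moves([
  [0, 0, 0.001, 0, 0, 0, 1],
  [0, 0, 0.001, 0, 0, 0, 1],
  [0, 0, 0, 0, 0, 0, 1],
])

```text
t: 11.28
tcp_pos: [0.5563, 0.1109, 0.116]
tool_rot: [0.309, 0.951, 0.0, 0.0]
force: [0.8, 0.3, 1.0]
finger_gap: 0.192
gripper_force: 49.7
```

Stiffness is about 0.8 N/mm, so only the spring is in contact and the lugs are in the gaps. Next, press down.

Call:
apply_moves([
  [0, 0, 0.002, 0, 0, 0, 1],
  [0, 0, 0.002, 0, 0, 0, 1],
  [0, 0, 0.001, 0, 0, 0, 1],
  [0, 0, 0, 0, 0, 0, 1],
])

```text
t: 11.78
tcp_pos: [0.5563, 0.1109, 0.1111]
tool_rot: [0.309, 0.951, 0.0, 0.0]
force: [-0.3, -0.6, 4.6]
finger_gap: 0.188
gripper_force: 50.1
```

Call:
apply_moves([
  [0, 0, 0.001, 0, 0, 0, 1],
  [0, 0, 0.001, 0, 0, 0, 1],
  [0, 0, 0.0005, 0, 0, 0, 1],
  [0, 0, 0, 0, 0, 0, 1],
])

```text
t: 12.28
tcp_pos: [0.5564, 0.1109, 0.1089]
tool_rot: [0.309, 0.951, 0.0, 0.0]
force: [-1.9, 0.4, 6.4]
finger_gap: 0.188
gripper_force: 50.3
```

Call:
apply_moves([
  [0, 0, 0.001, 0, 0, 0, 1],
  [0, 0, 0.0005, 0, 0, 0, 1],
  [0, 0, 0, 0, 0, 0, 1],
])

```text
t: 12.65
tcp_pos: [0.5564, 0.1109, 0.1076]
tool_rot: [0.309, 0.951, 0.0, 0.0]
force: [-1.3, 0.1, 8.2]
finger_gap: 0.187
gripper_force: 50.4
```

Call:
apply_moves([
  [0, 0, 0.0005, 0, 0, 0, 1],
  [0, 0, 0.0005, 0, 0, 0, 1],
  [0, 0, 0, 0, 0, 0, 1],
])

```text
t: 13.02
tcp_pos: [0.5564, 0.1109, 0.1067]
tool_rot: [0.309, 0.951, 0.0, 0.0]
force: [-2.2, -0.7, 9.0]
finger_gap: 0.189
gripper_force: 50.5
```

Call:
apply_moves([
  [0, -0.0002, 0, 0, 0, 0.1, 1],
  [0, -0.0002, 0, 0, 0, 0.1, 1],
  [0, -0.0002, 0, 0, 0, 0.1, 1],
  [0, 0, 0, 0, 0, 0, 1],
])

```text
t: 13.52
tcp_pos: [0.557, 0.1103, 0.107]
tool_rot: [0.448, 0.894, 0.001, 0.001]
force: [-0.9, -1.1, 8.3]
finger_gap: 0.185
gripper_force: 50.5
```

```bash
python3 - <<'E'
from h import *
s=sense();R=Ro.from_quat(s["tool_rot"]).as_matrix();print(s["tcp_pos"],s["force"],s["ft_torque"],np.degrees(np.arctan2(R[1,0],R[0,0])))
E
```

```text
[0.55702652 0.11033025 0.10702777] [-0.87377713 -1.05015242  8.27251896] [-0.04558594  0.12327645 -0.04721577] 126.8008642038552
```

Turned 17° with low torque. Continue the turn.

Call:
apply_moves([
  [0, -0.0002, 0, 0, 0, 0.1, 1],
  [0, -0.0002, 0, 0, 0, 0.1, 1],
  [0, -0.0002, 0, 0, 0, 0.1, 1],
  [0, 0, 0, 0, 0, 0, 1],
])

```text
t: 14.02
tcp_pos: [0.5568, 0.11, 0.1071]
tool_rot: [0.576, 0.817, 0.001, 0.002]
force: [0.1, -0.4, 7.5]
finger_gap: 0.183
gripper_force: 50.5
```

Call:
apply_moves([
  [0, -0.0002, 0, 0, 0, 0.1, 1],
  [0, -0.0001, 0, 0, 0, 0.05, 1],
  [0, 0, 0, 0, 0, 0, 1],
])

```text
t: 14.4
tcp_pos: [0.5566, 0.1098, 0.1071]
tool_rot: [0.636, 0.772, 0.001, 0.002]
force: [-0.2, 0.3, 8.9]
finger_gap: 0.191
gripper_force: 50.5
```

```bash
python3 - <<'E'
from h import *
s=sense();R=Ro.from_quat(s["tool_rot"]).as_matrix();print(s["tcp_pos"],s["force"],s["ft_torque"],np.degrees(np.arctan2(R[1,0],R[0,0])))
E
```

```text
[0.5565727  0.10983541 0.10709998] [-0.24467768  0.32809298  8.89895663] [-0.08631592  0.08535542 -0.03251069] 101.04481192134786
```

Call:
apply_moves([
  [0, -0.0001, 0, 0, 0, 0.04, 1],
  [0, -0.0001, 0, 0, 0, 0.04, 1],
  [0, 0, 0, 0, 0, 0, 1],
])

```text
t: 14.78
tcp_pos: [0.5563, 0.1096, 0.1071]
tool_rot: [0.666, 0.746, 0.001, 0.002]
force: [-0.3, -0.2, 7.6]
finger_gap: 0.185
gripper_force: 50.5
```

```bash
python3 - <<'E'
from h import *
s=sense();R=Ro.from_quat(s["tool_rot"]).as_matrix();print(s["tcp_pos"],s["force"],s["ft_torque"],np.degrees(np.arctan2(R[1,0],R[0,0])))
E
```

```text
[0.55627763 0.10962188 0.10706759] [-0.26146252 -0.23703782  7.59637376] [-0.23627769  0.0746771  -0.00443219] 96.49414924740002
```

Call:
apply_moves([
  [0, -0.0001, 0, 0, 0, 0.04, 1],
  [0, 0, 0, 0, 0, 0.03, 1],
  [0, 0, 0, 0, 0, 0, 1],
])

```text
t: 15.15
tcp_pos: [0.5558, 0.1094, 0.1071]
tool_rot: [0.69, 0.723, 0.0, 0.002]
force: [-1.5, -1.9, 8.1]
finger_gap: 0.192
gripper_force: 51.0
```

```bash
python3 - <<'E'
from h import *
s=sense();R=Ro.from_quat(s["tool_rot"]).as_matrix();print(s["tcp_pos"],s["force"],s["ft_torque"],np.degrees(np.arctan2(R[1,0],R[0,0])))
E
```

```text
[0.55580781 0.10935401 0.10706655] [-1.53838745 -1.94162098  8.05530816] [-0.25326257  0.1553819   0.67239179] 92.66750692150903
```

The z torque rose to 0.67 N m, so this is the stop. Ease back slightly and let the cap rise.

Call:
apply_moves([
  [0, 0, 0, 0, 0, -0.04, 1],
  [0, 0, -0.002, 0, 0, 0, 1],
  [0, 0, -0.002, 0, 0, 0, 1],
  [0, 0, -0.001, 0, 0, 0, 1],
  [0, 0, 0, 0, 0, 0, 1],
])

```text
t: 15.78
tcp_pos: [0.5551, 0.1098, 0.111]
tool_rot: [0.677, 0.736, 0.0, 0.0]
force: [0.2, -1.3, 2.8]
finger_gap: 0.191
gripper_force: 49.9
```

Call:
apply_moves([
  [0, 0, -0.001, 0, 0, 0, 1],
  [0, 0, -0.001, 0, 0, 0, 1],
  [0, 0, 0, 0, 0, 0, 1],
])

```text
t: 16.15
tcp_pos: [0.5547, 0.1099, 0.1123]
tool_rot: [0.677, 0.736, -0.0, -0.0]
force: [2.4, -2.8, -3.1]
finger_gap: 0.188
gripper_force: 49.2
```

Pulling up now meets resistance, so the lugs are caught under the notch roofs. Release.

Call:
apply_moves([
  [0, 0, 0, 0, 0, 0, -0.2],
  [0, 0, 0, 0, 0, 0, -0.2],
  [0, 0, 0, 0, 0, 0, -0.2],
  [0, 0, 0, 0, 0, 0, -0.2],
  [0, 0, -0.02, 0, 0, 0, -0.2],
  [0, 0, -0.04, 0, 0, 0, -0.2],
  [0, 0, -0.05, 0, 0, 0, -0.2],
  [0, 0, -0.04, 0, 0, 0, -0.2],
])

```text
t: 17.15
tcp_pos: [0.5548, 0.1101, 0.265]
tool_rot: [0.677, 0.736, 0.001, 0.0]
force: [1.5, -0.5, -0.4]
finger_gap: 0.602
gripper_force: 0.0
```

Call:
apply_moves([
  [0, 0, 0, 0, 0, 0, -0.2],
  [0, 0, 0, 0, 0, 0, -0.2],
  [0, 0, 0, 0, 0, 0, -0.2],
])

```text
t: 17.52
tcp_pos: [0.5535, 0.11, 0.2612]
tool_rot: [0.677, 0.736, -0.001, -0.001]
force: [-0.0, -1.3, -0.5]
finger_gap: 0.601
gripper_force: 0.0
```

```bash
python3 - <<'E'
from h import *
s=sense();print(s["tcp_pos"],s["force"],s["t"])
b=snapshot("scene");a=snapshot("wrist");C=cam("scene");W=cam("wrist",s);X=[.5545,.1116,.105]
u,v=proj(C,X)[0].astype(int);p,q=proj(W,X)[0].astype(int)
cr=lambda im,x,y,r:cv2.resize(im[y-r:y+r,x-r:x+r],(400,400),interpolation=cv2.INTER_CUBIC)
print(u,v,p,q);cv2.imwrite("pics/f.png",np.hstack([cr(b,u,v,50),cr(a,p,q,90)])[:,:,::-1])
np.savez("f.npz",p=s["tcp_pos"],q=s["tool_rot"])
E
```

```text
[0.55348734 0.11003685 0.26123698] [-0.01520408 -1.25770578 -0.54420689] 17.525
450 243 326 213
```

View pics/f.png

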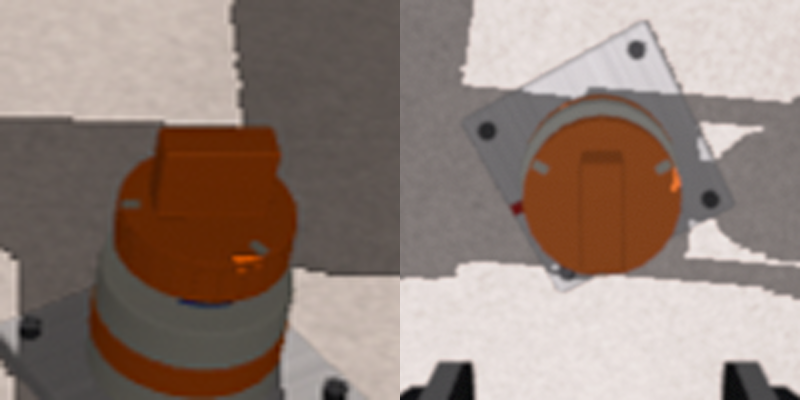

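```bash
python3 - <<'E'
from h import *
d=np.load("f.npz");S=cam("scene");W=cam("wrist",{"tcp_pos":d["p"],"tool_rot":d["q"]})
s=np.array([(130,203),(259,247)])/4-.4+[400,193]
w=(np.array([(540,167),(663,167)])-[400,0])*.45-.3+[236,123]
M=lambda C:C[0]@np.c_[C[1],C[2]]
for z in(.100,.105,.110):
    print(z,"scene",ray(S,s,z)[:,:2].round(4).tolist(),"wrist",ray(W,w,z)[:,:2].round(4).tolist())
for ww in(w,w[::-1]):
    X=cv2.triangulatePoints(M(S),M(W),s.T.copy(),ww.T.copy());print((X[:3]/X[3]).T.round(4))
E
```

```text
0.1 scene [[0.55, 0.0824], [0.5728, 0.1318]] wrist [[0.5259, 0.1233], [0.5801, 0.1279]]
0.105 scene [[0.5558, 0.0815], [0.5784, 0.1306]] wrist [[0.5263, 0.1243], [0.5796, 0.1288]]
0.11 scene [[0.5616, 0.0806], [0.584, 0.1293]] wrist [[0.5266, 0.1252], [0.5791, 0.1296]]
[[0.5163 0.0947 0.0673]
 [0.5798 0.1299 0.1064]]
[[0.5703 0.0918 0.1128]
 [0.5315 0.1353 0.0666]]
```

The cap is level and centred on the neck. Its top triangulates to 106 mm, where 105 is locked and 110 is loose, and together with the pull-up resistance that says locked. Handing in.

```bash
python3 -c "
from station import *
print(sign_off())"
```

```text
the job is handed in; nothing more can be done
None
```

The orange cap is locked on the canister and released; I signed off at about 17.6 s of the 72 s allowed, with wrist force readings under 10 N and the bystanders untouched, though the sign-off gave no verdict.

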